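Pass the dealer's tray on by a quarter turn

ROBOT

A 6-joint arm with a two-finger parallel gripper is mounted at the origin on the work surface. World frame = base frame: x ahead of the robot, y to its left, z up, the work surface at z = 0. Lengths are in m, angles in rad, forces in N, time in s.
With the tool pointing down it reaches from about 0.325 to 1 m from the base axis. Payload 5.1 kg.
Tool frame: the origin (TCP) lies on the front face of the gripper's body, between the roots of the fingers; the fingertips stand 73 mm ahead of it and the grasp point (between the pads) lies 54 mm ahead of it; z points along the fingers, y is the line along which they close (so a half turn about z gives the same grasp; the last joint's range is limited). The gripper opens to 85 mm and grips with 20 to 120 N. Pads are 22 mm wide; open, the fingers measure 114 mm over their backs; the gripper's body (76 mm by 85 mm) begins 54 mm behind the grasp point. The pads swing forward as they close: fully open they stand 13 mm farther back than shut.
Start: joints at [-1.191, 0.124, 1.65, -0, 1.367, -0.083], TCP at [0.29, -0.582, 0.304] pointing down, gripper open.
Joint ranges: [-2.61, 2.61], [-1.02, 2.33], [0.03, 2.71], [-1.35, 4.49], [0.32, 2.68], [-2.91, 2.91]. Speed limits (rad/s): [2.57, 2.57, 3.14, 3.14, 3.14, 3.14].

INTERFACE

Orientations are given as a rotation vector (axis times angle).
In Python, from cell import arm gives the robot as it stands. Calls block until the motion is done:
- arm.reach(position, orientation): joint-space move of the TCP to a pose.
- arm.move_straight(position, attitude=None, speed=0.15, max_force=None): straight line of the TCP; attitude=None keeps the orientation; speed is the mean speed in m/s. With max_force (N) it stops when the force on the tool has changed by that much, and returns True; else False.
- arm.set_joints(angles): joint-space move.
- arm.move_gripper(opening): finger opening in m; the grip force is fixed at half the most; returns when the fingers have stopped.
- arm.pause(seconds).
- arm.inverse_kinematics(position, orientation): joint angles nearest the present ones, or None.
- arm.state(): the state.
- arm.get_image(name): name is "scene" or "top"; returns a dict with "image" (384x512x3 uint8, red, green, blue), "z_map" (384x512 float32, m along the optical axis (not along the pixel's ray), 0 where there is no reading), "fx", "fy", "cx", "cy" (pixels), "position" and "rotation" of the camera in the world. Camera axes: x right, y up, looking along -z (the intrinsics and any distortion apply to the point x, -y, -z); pixel columns grow to the right and rows downward; lengths in m; the calibration is good to about 2 mm. A picture is of the moment at which its call begins.
A pose or a line that the arm cannot do raises arm.MotionError and nothing moves.
- arm.hand_in(): hands the job in; it is judged then, once.
The state is a dict: "time_s": time; "joint_positions": joint angles; "qvel": joint speeds; "joint_efforts": joint torques, N m; "ee_pos": TCP position; "ee_rot": TCP orientation; "contact_force": force on the tool from outside, world axes, zero at the start; "torque": the same for the moment, N m; "width": finger opening in m; "finger_force": force on a finger pad.
Only numpy, scipy, OpenCV 4.12 (cv2) and the standard library are available. Lean on these libraries where they do the work, as an engineer would, in place of code of your own. Each camera call takes 0.05 s, during which the arm holds its last target. There are 200 camera calls.

TASK

The deal moves on to the next player: stand the wooden spool fully down on the steel spindle of the dealer's tray and let go of it. Then take the tray by its upright handle, lift it straight up off its cork mat, turn it a quarter turn anticlockwise (seen from above) so that it lies square across the mat, and finish still holding it there, level and still, over the middle of the mat and about 10 cm above it. The marble must stay loose in the middle of its dish the whole time, the spool must stay on, and nothing else on the counter may be disturbed.

Things in the scene. Friction and masses are not known exactly. Their poses are not given: they have to be found in the camera images.
- mat: Thin rectangular cork mat fixed to the counter, 300 x 170 mm, 3 mm thick. Origin: centre of its underside, on the counter. x runs along its length, towards the end over which the tray's spindle end lies at the start (roughly to the robot's left, up to 0.5 rad off); y across it; z up.
- mat_left (a point): Middle of the mat's long edge on its +y side, on the mat's top face: 85 mm from the mat's centre. After the quarter turn the tray's spindle end points this way.
- tray: Loose wooden tray, 0.35 to 0.55 kg, lengthwise on the mat: board 260 x 116 mm, 8 mm thick, from x = -140 to +120 mm. Origin: underside of the board, below the handle; x along the length towards the spindle end, z up. At x = +85 mm stands the spindle; at x = -85 mm sits a white porcelain dish, 94 mm across, its rim 24 mm above the origin.
- handle_top (a point): Centre of the top edge of the tray's handle, 83 mm above the tray's origin. The handle is an upright flat wooden fin, 14 mm thick along the tray's x, 56 mm wide along y, on a 24 x 66 mm foot that reaches up to 15 mm above the origin; pinch it by its two flat faces, fingers closing along the tray's x.
- spindle_foot (a point): Foot of the spindle on the board's top face, at (85, 0, 8) mm in the tray. The spool's underside comes here when it is fully down.
- spindle_tip (a point): Top of the spindle, at (85, 0, 54) mm in the tray. Upright steel pin of 12 mm diameter, 46 mm tall, with a tapered top (6 mm across at the very tip, over its last 5 mm).
- dish_centre (a point): Where the marble's centre lies when it rests in the middle of the dish: (-85, 0, 20) mm in the tray. The dish is flat out to about 8 mm from its middle, then slopes up gently (about 13 degrees) and more steeply near the rim.
- marble_center (a point): Centre of the loose glass marble, 22 mm diameter, 16 g, lying in the dish. It rolls easily when the tray is tilted or jerked.
- spool: Loose light wooden spool, 35 to 60 g, standing upright on the counter to the robot's left of the tray. 44 mm tall; flanges of 46 mm diameter and 7 mm thick at both ends, barrel of 38 mm diameter between, through bore of 17 mm diameter. Origin: centre of its underside, z up along the bore.
- tile_rack: Bystander: slotted bamboo tile rack holding a row of tiles, 70 x 340 mm, 46 mm tall, beyond the tray. Origin: centre of its underside.
- chip_tin: Bystander: stainless chip tin with sliding lid, 170 x 110 mm, 47 mm tall, far to the left. Origin: centre of its underside.
- tea_cup: Bystander: porcelain tea cup standing upside down, 72 mm across, 52 mm tall, beyond the spool to the left. Origin: centre of its underside.
- dice_cup: Bystander: dice cup, 76 mm across, 90 mm tall, to the right of the tray. Origin: centre of its underside.
Mind the look-alikes: they are no part of the job. Of the things that look like the spool, the largest one is meant.

How it is judged:
By the outcome, as a careful person would: the job done as asked, in the order asked, and still so for the second after the job is handed in, while the arm keeps its last pose, push and grip.
It also fails if it takes over 58 s, if anything falls off the work surface, if the arm or the gripper's body presses on something with over 40 N, if the wrist force passes 120 N, or if a joint passes its speed limit or range.

## Working session

There is one attempt and no reset: what is moved stays moved. The work goes in short steps, each a Python script; the robot and the scene stay as the last script left them, time stands still between calls to the robot, and variables do not carry over. Pictures are saved under pics/ and viewed, at most 10 in all, crops included, and the job is handed in when it is done.

```bash
mkdir -p pics; ls
python3 - <<'E'
from cell import arm
import cv2,numpy as np,pickle
for n in("scene","top"):
    d=arm.get_image(n); pickle.dump(d,open(n+'.pkl','wb'))
    cv2.imwrite(f'pics/{n}0.png',d["image"][:,:,::-1])
    print(n,d["fx"],d["fy"],d["cx"],d["cy"],d["position"],d["rotation"],[k for k in d])
s=arm.state();print(s)
E
```

```text
pics
scene 471.7183506812449 471.7183506812449 250.9724340481215 193.02206161048528 [1.04018385 0.77578219 1.09828883] [0.26208648 0.91067198 2.45455202] ['image', 'z_map', 'fx', 'fy', 'cx', 'cy', 'position', 'rotation']
top 485.56003621759925 485.56003621759925 256.9002867655098 189.81920898584346 [0.4798967  0.01251369 1.52284947] [ 0.0488168  -0.05593427 -1.58712989] ['image', 'z_map', 'fx', 'fy', 'cx', 'cy', 'position', 'rotation']
{'time_s': 0.1, 'joint_positions': array([-1.19060940e+00,  1.24442877e-01,  1.65153738e+00,  2.71393238e-05,
        1.36748990e+00, -8.25851680e-02]), 'qvel': array([-0.00036392,  0.0005701 , -0.00336654, -0.00101711,  0.00019159,
       -0.00045525]), 'joint_efforts': array([-1.26368595e-04, -4.24929857e+01, -3.66654110e+01, -7.01881595e-05,
        3.93158363e-03, -1.08796641e-05]), 'ee_pos': array([ 0.29001372, -0.58125419,  0.30277391]), 'ee_rot': array([-3.05605840e+00, -7.20016436e-01,  3.95704519e-04]), 'contact_force': array([-0.43942237,  0.8157551 ,  0.07335919]), 'torque': array([-0.00384939, -0.01671934,  0.00256225]), 'finger_force': 0.0, 'width': 0.0851610436290483}
```

View pics/top0.png

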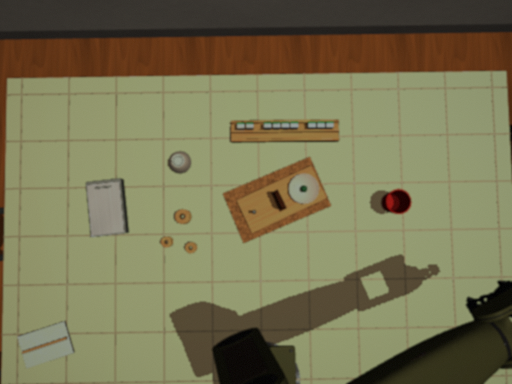

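View pics/scene0.png

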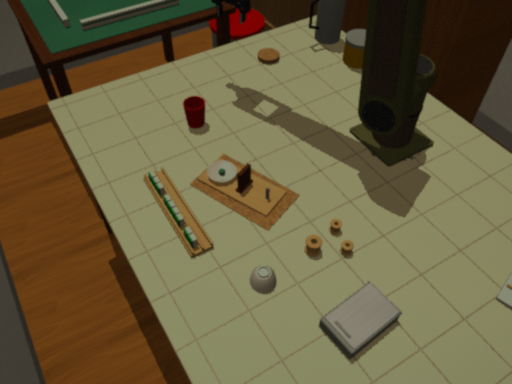

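The top view shows the tray on its mat around (277,200): dish at (303,189), handle at (277,200), spindle at (252,211). There are three spool-like things, at (182,216), (166,241) and (190,247). The one at (182,216) looks largest, which fits the description. I'll confirm that in a crop.

```bash
cat > h.py <<'E'
import numpy as np,cv2
from scipy.spatial.transform import Rotation as R
def rot(d):
    r=np.array(d["rotation"]); return r if r.shape==(3,3) else R.from_rotvec(r).as_matrix()
def cloud(d):
    v,u=np.mgrid[:384,:512]; z=d["z_map"].astype(float)
    c=np.stack([(u-d["cx"])/d["fx"]*z,-(v-d["cy"])/d["fy"]*z,-z],-1)
    P=c@rot(d).T+d["position"]; P[z==0]=np.nan; return P
def ray(d,u,v,h):
    r=rot(d)@[(u-d["cx"])/d["fx"],-(v-d["cy"])/d["fy"],-1.]
    p=np.array(d["position"]); return p+r*(h-p[2])/r[2]
def proj(d,P):
    c=(np.asarray(P)-d["position"])@rot(d); return np.array([d["cx"]+d["fx"]*c[...,0]/-c[...,2],d["cy"]-d["fy"]*c[...,1]/-c[...,2]]).T
E
python3 - <<'E'
from h import *
import pickle
T=pickle.load(open('top.pkl','rb'));S=pickle.load(open('scene.pkl','rb'))
cv2.imwrite('pics/c1.png',cv2.resize(T["image"][145:260,150:340,::-1],None,fx=4.2,fy=4.2,interpolation=cv2.INTER_CUBIC))
im=T["image"];hsv=cv2.cvtColor(im,cv2.COLOR_RGB2HSV)
for p in[(230,196),(245,225),(290,205),(252,211),(182,208),(200,200),(277,200),(182,212)]: print(p,hsv[p[1],p[0]])
P=cloud(T)
fl=P[150:260,205:222].reshape(-1,3);print('floor z',np.nanmedian(fl[:,2]),np.nanstd(fl[:,2]))
for n,d in(('top',T),('scene',S)):
    P=cloud(d);m=(P[...,2]>.015)&(P[...,0]>.2)&(P[...,0]<.75)&(P[...,1]>-.5)&(P[...,1]<.6)&(P[...,2]<.12)
    k,l,st,ce=cv2.connectedComponentsWithStats(m.astype(np.uint8))
    for i in range(1,k):
        if st[i,4]>6: q=P[l==i];print(n,ce[i].round(1),st[i,4],np.median(q,0).round(4),q.max(0).round(3),q.min(0).round(3))
E
```

```text
(230, 196) [ 14 169 118]
(245, 225) [ 14 170 135]
(290, 205) [ 17 154 151]
(252, 211) [17 97 79]
(182, 208) [ 29  78 140]
(200, 200) [ 34  70 157]
(277, 200) [ 12 213  24]
(182, 212) [ 17 154 144]
floor z -0.00047097041283228336 0.0034128887781688954
top [287.6 139. ] 302 [ 0.7366 -0.1074  0.0223] [0.749 0.086 0.032] [ 0.731 -0.251  0.015]
top [178.4 161. ] 363 [0.6711 0.2442 0.0404] [0.706 0.28  0.06 ] [0.64  0.214 0.015]
top [303.  188.1] 631 [ 0.5823 -0.1381  0.0214] [ 0.63  -0.089  0.04 ] [ 0.537 -0.184  0.015]
top [105.9 206.9] 2101 [0.5341 0.4656 0.0415] [0.624 0.533 0.054] [0.446 0.405 0.015]
top [277.9 199.5] 164 [ 0.5472 -0.0572  0.0798] [ 0.582 -0.033  0.093] [ 0.507 -0.081  0.015]
top [397.4 200.9] 407 [ 0.5366 -0.4283  0.0657] [ 0.571 -0.373  0.097] [ 0.499 -0.448  0.015]
top [181.6 215.7] 159 [0.5028 0.2363 0.043 ] [0.524 0.256 0.053] [0.481 0.212 0.019]
top [253.2 211.3] 15 [0.5136 0.0179 0.0515] [0.521 0.024 0.058] [0.508 0.009 0.015]
top [165.4 241.2] 87 [0.427  0.288  0.0317] [0.443 0.304 0.038] [0.412 0.27  0.02 ]
top [189.8 247.2] 86 [0.4074 0.2123 0.0317] [0.423 0
[... 234 characters left out ...]
.  178.3] 288 [ 0.5582 -0.0523  0.0546] [ 0.59  -0.036  0.089] [ 0.522 -0.075  0.015]
scene [187.1 207.5] 265 [ 0.7423 -0.0619  0.022 ] [0.748 0.088 0.027] [ 0.737 -0.246  0.015]
scene [266.5 192.9] 41 [0.5203 0.0213 0.0396] [0.525 0.024 0.056] [0.514 0.014 0.017]
scene [335.1 224.6] 109 [0.4132 0.214  0.03  ] [0.428 0.23  0.036] [0.393 0.197 0.016]
scene [312.9 243.3] 240 [0.51   0.2386 0.0416] [0.531 0.258 0.048] [0.485 0.213 0.015]
scene [346.3 246. ] 121 [0.4312 0.2875 0.0302] [0.447 0.303 0.037] [0.414 0.271 0.015]
scene [262.3 277.7] 485 [0.6852 0.2592 0.0384] [0.712 0.283 0.055] [0.648 0.22  0.015]
scene [359.2 319. ] 3244 [0.5465 0.4766 0.0412] [0.629 0.533 0.05 ] [0.447 0.408 0.015]
```

View pics/c1.png

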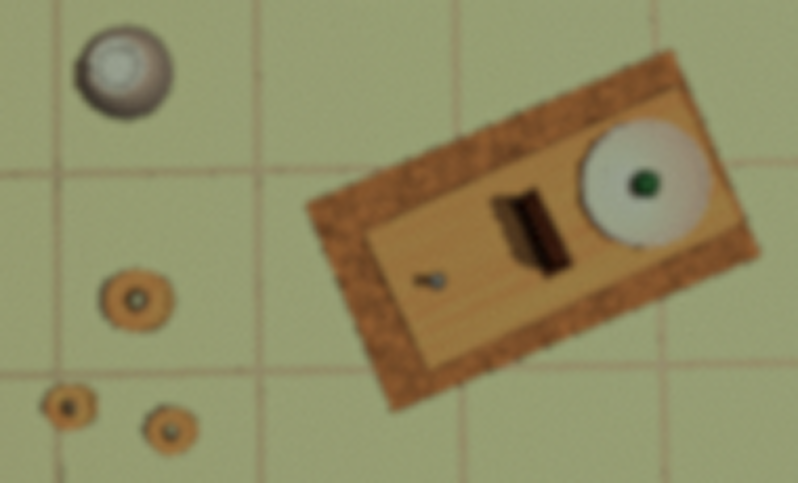

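The crop confirms it. The object at top-view pixel (182,216) (crop (137,300)) is clearly the largest and is 44 mm tall in depth, so it is the spool. The two look-alikes at (166,241) and (190,247) are about 32 mm tall. Next I'll measure the features precisely in both views.

```bash
cat > meas.py <<'E'
from h import *
def blob(m,near,r=40):
    k,l,st,ce=cv2.connectedComponentsWithStats(m.astype(np.uint8),connectivity=8)
    c=[i for i in range(1,k) if st[i,4]>=4 and np.hypot(*(ce[i]-near))<r]
    i=max(c,key=lambda i:st[i,4]); return l==i,ce[i],st[i,4]
def hullc(m):
    c=np.vstack(cv2.findContours(m.astype(np.uint8),cv2.RETR_EXTERNAL,cv2.CHAIN_APPROX_NONE)[0])
    h=cv2.convexHull(c); M=cv2.moments(h); return np.array([M['m10'],M['m01']])/M['m00'],h[:,0,:]
def spool(d,P0):
    hsv=cv2.cvtColor(d["image"],cv2.COLOR_RGB2HSV); m=(hsv[...,0]<24)&(hsv[...,1]>105)
    b,_,a=blob(m,proj(d,P0),12); c,_=hullc(b); return ray(d,*c,P0[2]),a
E
python3 - <<'E'
from meas import *
import pickle
D={n:pickle.load(open(n+'.pkl','rb')) for n in('top','scene')}
for n,d in D.items():
    hsv=cv2.cvtColor(d["image"],cv2.COLOR_RGB2HSV);P=cloud(d)
    print(n,'spool',spool(d,np.array([.505,.237,.022])))
    m=(hsv[...,0]<24)&(hsv[...,1]>105)
    b,_,a=blob(m,proj(d,np.array([.545,-.04,.003])),25);_,h=hullc(b)
    G=np.array([ray(d,*p,.003)[:2] for p in h],np.float32)*1000
    r=cv2.minAreaRect(G);print(' mat',np.array(r[0]).round(1),np.round(r[1],1),r[2],a)
    w=(hsv[...,1]<80)&(hsv[...,2]>90)
    b,_,a=blob(w&(np.hypot(P[...,0]-.585,P[...,1]+.14)<.065),proj(d,np.array([.585,-.14,.027])),15);c,h=hullc(b)
    el=cv2.fitEllipse(h.astype(np.float32))
    print(' dish',ray(d,*el[0],.027),el,ray(d,*c,.027),a)
    g=(hsv[...,0]>50)&(hsv[...,0]<90)&(hsv[...,1]>90)
    b,c,a=blob(g,proj(d,np.array([.585,-.14,.027])),15);print(' marble',c,ray(d,*c,.023),a)
    near=(np.abs(P[...,0]-.55)<.06)&(np.abs(P[...,1]+.057)<.06)
    for zt in(.04,.07):
        b,c,a=blob(near&(P[...,2]>zt),proj(d,np.array([.55,-.057,.07])),15);q=P[b]
        print(' handle',zt,c,a,ray(d,*c,.086),np.linalg.svd(q[:,:2]-q[:,:2].mean(0),full_matrices=False)[2][0])
    b,c,a=blob((np.hypot(P[...,0]-.517,P[...,1]-.018)<.025)&(P[...,2]>.02),proj(d,np.array([.517,.018,.04])),12)
    print(' spindle',c,a,ray(d,*c,.057),ray(d,*c,.037),np.argwhere(b)[:,::-1].tolist())
E
```

```text
top spool (array([0.50251123, 0.23654152, 0.022     ]), np.int32(192))
 mat [550.4 -55.8] [169.6 298.9] 22.17181968688965 4371
 dish [ 0.58200556 -0.13769181  0.027     ] ((303.0335998535156, 188.23683166503906), (29.426380157470703, 29.744277954101562), 89.94503784179688) [ 0.58180869 -0.13792038  0.027     ] 661
 marble [303.22222222 188.5       ] [ 0.58145182 -0.13865872  0.023     ] 18
 handle 0.04 [278.65686275 198.83333333] 102 [ 0.54773221 -0.05879372  0.086     ] [-0.91237689 -0.4093512 ]
 handle 0.07 [278.93333333 198.67777778] 90 [ 0.54817957 -0.05962211  0.086     ] [-0.91268061 -0.4086736 ]
 spindle [253.25       211.41666667] 12 [0.51240982 0.01717524 0.057     ] [0.51285343 0.01723884 0.037     ] [[252, 210], [253, 210], [254, 210], [252, 211], [253, 211], [254, 211], [252, 212], [253, 212], [254, 212], [255, 212], [253, 213], [254, 213]]
scene spool (array([0.5058612, 0.237776 , 0.022    ]), np.int32(323))
 mat [549.6 -55.9] [182.2 301.7] 22.253448486328125 3526
 dish [ 0.58673644 -0.13598127  0.027     ] ((221.37107849121094, 171.07467651367188), (21.00019073486328, 2
[... 201 characters left out ...]
 [ 0.56420417 -0.04024325  0.086     ] [0.92271178 0.38549056]
 handle 0.07 [243.09708738 171.2038835 ] 103 [ 0.55706499 -0.05220299  0.086     ] [0.9069191  0.42130481]
 spindle [266.54285714 192.11428571] 35 [0.52752149 0.03167164 0.057     ] [0.5176748  0.01737954 0.037     ] [[266, 188], [267, 188], [268, 188], [265, 189], [266, 189], [267, 189], [268, 189], [265, 190], [266, 190], [267, 190], [268, 190], [265, 191], [266, 191], [267, 191], [268, 191], [265, 192], [266, 192], [267, 192], [268, 192], [265, 193], [266, 193], [267, 193], [268, 193], [265, 194], [266, 194], [267, 194], [268, 194], [265, 195], [266, 195], [267, 195], [268, 195], [265, 196], [266, 196], [267, 196], [268, 196]]
```

```bash
cat >> h.py <<'E'
def down(phi):
    c,s=np.cos(phi),np.sin(phi)
    return R.from_matrix(np.array([[-s,c,0],[c,s,0],[0,0,-1]])).as_rotvec()
TH=np.radians(114.1)
E
python3 - <<'E'
from meas import *
from cell import arm
sp=np.array([.5042,.2372]);o=down(TH-np.pi/2)
for phi in(TH,TH+np.pi):
    for f in(0,.77,1.54):
        q=arm.inverse_kinematics([.55,-.059,.25],down(phi+f)); print(phi,f,None if q is None else np.round(q,2))
arm.move_gripper(.062)
arm.reach([*sp,.16],o); print(arm.state()["joint_positions"].round(2))
hit=arm.move_straight([*sp,.022+.054],speed=.08,max_force=8)
print(hit,arm.state()["ee_pos"],arm.state()["contact_force"])
if not hit:
    arm.move_gripper(.0); s=arm.state();print(s["width"],s["finger_force"],s["time_s"],s["contact_force"])
    arm.move_straight([*sp,.20],speed=.12); print(arm.state()["width"],arm.state()["ee_pos"])
d=arm.get_image("scene");cv2.imwrite('pics/s1.png',cv2.resize(d["image"][100:300,180:420,::-1],None,fx=3,fy=3,interpolation=cv2.INTER_CUBIC))
E
```

```text
1.99142067652553 0 [-0.2  -0.05  1.92 -0.    1.27 -2.2 ]
1.99142067652553 0.77 None
1.99142067652553 1.54 [-0.2  -0.05  1.92 -0.    1.27  2.55]
5.133013330115324 0 [-0.2  -0.05  1.92 -0.    1.27  0.95]
5.133013330115324 0.77 [-0.2  -0.05  1.92 -0.    1.27  0.18]
5.133013330115324 1.54 [-0.2  -0.05  1.92 -0.    1.27 -0.59]
[ 0.34  0.06  1.98 -0.    1.11 -0.08]
False [0.50470765 0.2373915  0.0767035 ] [-0.51674081 -0.0919168   0.34887534]
0.04364820519551133 60.75521885557464 4.975 [-0.41126098  0.9773461   3.14442722]
0.0436343557056964 [0.50360279 0.2369817  0.19879105]
```

View pics/s1.png

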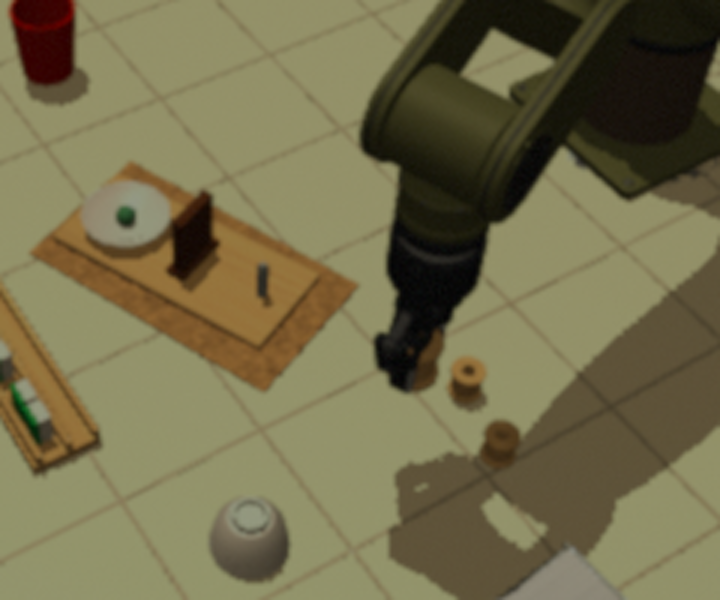

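The scene view shows the spool held between the fingers at crop (425,360), clear of the look-alikes at (467,378) and (502,440). Next I'll carry it over the spindle and compare both views there.

Run:
```python
from meas import *
from cell import arm
import pickle
p=np.array([.5150,.0173])
arm.move_straight([*p,.20],speed=.12);arm.move_straight([*p,.145],speed=.08);arm.pause(.3)
s=arm.state();print(s["ee_pos"],s["width"],s["time_s"])
out=[]
for n,x0 in(("scene",(205,130)),("top",(210,160))):
    d=arm.get_image(n);pickle.dump(d,open(n+'2.pkl','wb'))
    out.append(cv2.resize(d["image"][x0[1]:x0[1]+90,x0[0]:x0[0]+80,::-1],None,fx=5,fy=5,interpolation=cv2.INTER_CUBIC))
cv2.imwrite('pics/s2.png',np.hstack(out))
```

```text
[0.51527396 0.01727499 0.14553382] 0.04334503353618494 9.325
```

View pics/s2.png

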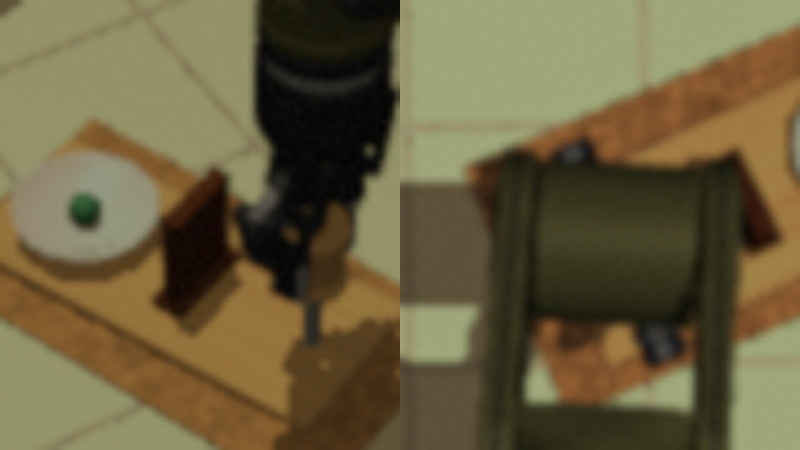

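Run:
```python
from meas import *
import pickle
d=pickle.load(open('scene2.pkl','rb'));P=cloud(d)
hsv=cv2.cvtColor(d["image"],cv2.COLOR_RGB2HSV)
m=(hsv[...,0]<24)&(hsv[...,1]>95)&(P[...,2]>.058)&(P[...,2]<.13)&(np.hypot(P[...,0]-.517,P[...,1]-.018)<.05)
b,c,a=blob(m,proj(d,np.array([.517,.018,.09])),15)
off=np.array([.0022,.0004,0]);C=np.array([.5153,.0173,0])+off
t=np.linspace(0,2*np.pi,120,endpoint=False)
def sil(dx,dy,z0):
    M=np.zeros((384,512),np.uint8)
    for z,r in((0,23),(7,23),(7,19),(37,19),(37,23),(44,23)):pass
    for za,zb,r in((0,7,23),(7,37,19),(37,44,23)):
        pts=np.vstack([np.c_[r/1e3*np.cos(t),r/1e3*np.sin(t),0*t+z/1e3] for z in(za,zb)])+C+[dx,dy,z0]
        cv2.fillConvexPoly(M,cv2.convexHull(proj(d,pts).round().astype(np.int32)),1)
    return M
M=sil(0,0,.069)
for v in range(160,200):
    o=np.where(b[v])[0];e=np.where(M[v])[0]
    z=np.nanmedian(P[v,o,2]) if len(o) else 0
    print(v,(o.min(),o.max()) if len(o) else None,(e.min(),e.max()) if len(e) else None,round(float(z),3))
```

```text
160 None None 0.0
161 None None 0.0
162 None None 0.0
163 None None 0.0
164 None None 0.0
165 None None 0.0
166 None None 0.0
167 None None 0.0
168 (np.int64(272), np.int64(272)) None 0.121
169 (np.int64(271), np.int64(271)) (np.int64(264), np.int64(272)) 0.113
170 (np.int64(271), np.int64(273)) (np.int64(262), np.int64(273)) 0.114
171 (np.int64(271), np.int64(273)) (np.int64(261), np.int64(274)) 0.109
172 (np.int64(270), np.int64(274)) (np.int64(260), np.int64(275)) 0.111
173 (np.int64(270), np.int64(275)) (np.int64(259), np.int64(275)) 0.109
174 (np.int64(270), np.int64(275)) (np.int64(259), np.int64(276)) 0.11
175 (np.int64(270), np.int64(275)) (np.int64(259), np.int64(276)) 0.111
176 (np.int64(269), np.int64(275)) (np.int64(259), np.int64(276)) 0.111
177 (np.int64(267), np.int64(275)) (np.int64(259), np.int64(276)) 0.11
178 (np.int64(266), np.int64(274)) (np.int64(259), np.int64(275)) 0.113
179 (np.int64(266), np.int64(274)) (np.int64(260), np.int64(275)) 0.111
180 (np.int64(266), np.int64(274)) (np.int64(260), np.int64(274)) 0.111
181 (np.int64(266), np.int64(272)) (np.int64(259
[... 186 characters left out ...]
 np.int64(274)) (np.int64(259), np.int64(275)) 0.089
185 (np.int64(267), np.int64(273)) (np.int64(259), np.int64(275)) 0.086
186 (np.int64(259), np.int64(273)) (np.int64(259), np.int64(275)) 0.083
187 (np.int64(259), np.int64(273)) (np.int64(259), np.int64(275)) 0.078
188 (np.int64(259), np.int64(272)) (np.int64(260), np.int64(274)) 0.076
189 (np.int64(260), np.int64(272)) (np.int64(261), np.int64(273)) 0.074
190 (np.int64(262), np.int64(270)) (np.int64(262), np.int64(272)) 0.075
191 (np.int64(264), np.int64(264)) (np.int64(264), np.int64(271)) 0.076
192 None None 0.0
193 None None 0.0
194 None None 0.0
195 None None 0.0
196 None None 0.0
197 None None 0.0
198 None None 0.0
199 None None 0.0
```

The right and left edges of the held spool are about 1 px to the left of the prediction, so I'll correct by roughly 1.2 mm along the tray's x. Then I'll lower it with a force guard.

Run:
```python
from meas import *
from cell import arm
u=np.array([np.cos(TH),np.sin(TH)])
p=np.array([.5150,.0173])+.0012*u
arm.move_straight([*p,.140],speed=.05)
s=arm.state();print(s["ee_pos"],s["contact_force"])
for z in (.122,.100,.0875):
    hit=arm.move_straight([*p,z],speed=.03,max_force=5)
    s=arm.state();print(z,hit,s["ee_pos"].round(4),s["contact_force"].round(2),s["torque"].round(3),s["width"],s["time_s"])
    if hit:break
```

```text
[0.51403746 0.01849509 0.1393378 ] [-0.32643141 -0.32397805 -0.08051076]
0.122 False [0.5146 0.0184 0.122 ] [ 0.99 -1.32 -0.82] [-0.022 -0.014  0.021] 0.04375284812091391 10.425
0.1 False [0.5147 0.0184 0.1001] [-0.45  0.55 -0.09] [-0.003  0.023  0.048] 0.04334841010712398 11.3083
0.0875 True [0.5144 0.0184 0.088 ] [-1.1  -0.04  3.58] [ 0.034 -0.002 -0.027] 0.04385469310430647 11.7333
```

It's on the spindle and touching bottom. I'll release it and check.

Run:
```python
from meas import *
from cell import arm
import pickle
arm.move_gripper(.062)
p=arm.state()["ee_pos"]
hit=arm.move_straight([p[0],p[1],.16],speed=.1,max_force=6);print(hit,arm.state()["ee_pos"])
arm.move_straight([p[0],p[1],.24],speed=.2)
# clear of the top view
arm.reach([.42,-.33,.30],down(TH-np.pi/2)); print(arm.state()["time_s"])
out=[]
for n,x0 in(("scene",(195,135)),("top",(225,155))):
    d=arm.get_image(n);pickle.dump(d,open(n+'3.pkl','wb'))
    out.append(cv2.resize(d["image"][x0[1]:x0[1]+100,x0[0]:x0[0]+110,::-1],None,fx=3.6,fy=3.6,interpolation=cv2.INTER_CUBIC))
    P=cloud(d);m=(np.hypot(P[...,0]-.516,P[...,1]-.018)<.035)&(P[...,2]>.03)
    print(n,m.sum(),np.nanpercentile(P[m][:,2],[50,80,95]).round(4),ray(d,*hullc(blob(m,proj(d,np.array([.516,.018,.05])),12)[0])[0],.045))
    hsv=cv2.cvtColor(d["image"],cv2.COLOR_RGB2HSV)
    w=(hsv[...,1]<80)&(hsv[...,2]>90)
    b,_,a=blob(w&(np.hypot(P[...,0]-.585,P[...,1]+.14)<.065),proj(d,np.array([.585,-.14,.027])),15);_,h=hullc(b)
    print(' dish',ray(d,*cv2.fitEllipse(h.astype(np.float32))[0],.027))
    b,c,a=blob((hsv[...,0]>50)&(hsv[...,0]<90)&(hsv[...,1]>90),proj(d,np.array([.585,-.14,.027])),15);print(' marble',ray(d,*c,.023))
    near=(np.abs(P[...,0]-.55)<.045)&(np.abs(P[...,1]+.057)<.04)
    b,c,a=blob(near&(P[...,2]>.065),proj(d,np.array([.55,-.057,.07])),15);q=P[b]
    print(' handle',a,ray(d,*c,.086),np.linalg.svd(q[:,:2]-q[:,:2].mean(0),full_matrices=False)[2][0])
cv2.imwrite('pics/s3.png',np.hstack(out))
```

```text
False [0.51306763 0.0184806  0.1593443 ]
14.8417
scene 186 [0.0526 0.0548 0.0566] [0.51834725 0.018196   0.045     ]
 dish [ 0.5863428  -0.13596344  0.027     ]
 marble [ 0.58568589 -0.13847056  0.023     ]
 handle 118 [ 0.55813225 -0.05003892  0.086     ] [0.89787344 0.44025365]
top 168 [0.0543 0.0574 0.0599] [0.5141707  0.01786401 0.045     ]
 dish [ 0.58195589 -0.13767187  0.027     ]
 marble [ 0.58145182 -0.13865872  0.023     ]
 handle 91 [ 0.54833471 -0.05946456  0.086     ] [-0.91188736 -0.41044055]
```

View pics/s3.png

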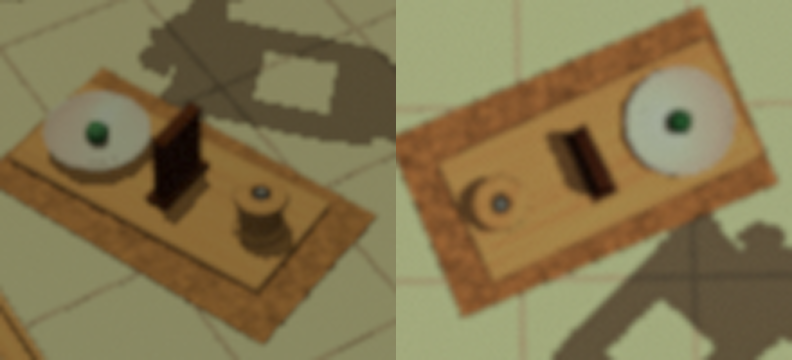

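The spool is fully down on the spindle: its top is at z≈0.055, at scene-crop (262,195) and top-crop (500,205). The tray hasn't moved, and the marble is still centred. Next I'll grip the handle and lift gently.

Run:
```python
from meas import *
from cell import arm
h=np.array([.5500,-.0594]);o=down(TH+np.pi)
arm.move_gripper(.042)
arm.reach([*h,.22],o)
hit=arm.move_straight([*h,.112],speed=.08,max_force=6);s=arm.state();print(hit,s["ee_pos"])
if not hit:
    for w in(.026,.020,0):
        arm.move_gripper(w);s=arm.state();print(w,s["width"],s["finger_force"],s["contact_force"].round(2))
    arm.pause(.3);s=arm.state();z0=s["ee_pos"][2];print(s["ee_pos"],s["ee_rot"],s["torque"].round(3))
    arm.move_straight([*h,.212],speed=.03)
    arm.pause(.3);s=arm.state();print(s["ee_pos"],s["contact_force"].round(2),s["torque"].round(3),s["width"],s["time_s"])
d=arm.get_image("scene")
cv2.imwrite('pics/s4.png',cv2.resize(d["image"][90:250,160:320,::-1],None,fx=3.7,fy=3.7,interpolation=cv2.INTER_CUBIC))
```

```text
False [ 0.55045545 -0.05947642  0.11270229]
0.026 0.026021363651282943 0.0 [-0.06 -0.18  0.69]
0.02 0.020008465342378698 0.0 [-0.2  -0.51  0.  ]
0 0.013865936424672314 59.36336874961853 [-0.13 -1.38  0.86]
[ 0.55013552 -0.059447    0.11217531] [3.07216573e+00 6.55897320e-01 4.73561880e-04] [-0.048  0.051 -0.002]
[ 0.54998597 -0.05937554  0.21196431] [-0.35 -0.12 -5.63] [ 0.054 -0.023 -0.006] 0.01336206481370125 23.4583
```

View pics/s4.png

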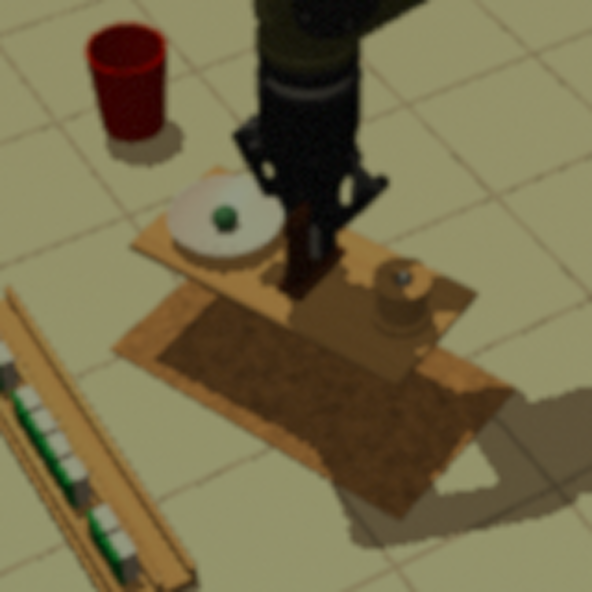

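The tray is up with the spool on and the marble centred at crop (225,217). Now a slow quarter turn, drifting onto the mat's centre.

Run:
```python
from meas import *
from cell import arm
import pickle
c=np.array([.5526,-.0554]);phi=np.radians(112.2+90+180)
arm.move_straight([*c,.212],down(phi),speed=.0006)
arm.pause(1.0);s=arm.state();print(s["ee_pos"],s["ee_rot"],down(phi),s["contact_force"].round(2),s["torque"].round(3),s["width"],s["time_s"])
th=phi-np.pi;u=np.array([np.cos(th),np.sin(th)]);v=np.array([-u[1],u[0]])
out=[]
for n in("scene","top"):
    d=arm.get_image(n);P=cloud(d);pickle.dump(d,open(n+'4.pkl','wb'))
    off=np.array([.0022,.0004])*(1 if n=="scene" else -1)
    L=P[...,:2]-c-off;x=L@u;y=L@v;Z=P[...,2]
    m=(abs(y)<.052)&(x>-.03)&(x<.115)&(Z>.095)&(Z<.13)&(np.hypot(x-.085,y)>.03)&(np.hypot(x,y)>.045)
    m|=(abs(y)<.052)&(x<-.02)&(x>-.135)&(Z>.095)&(Z<.125)&(np.hypot(x+.085,y)>.055)&(np.hypot(x,y)>.045)
    A=np.c_[x[m],y[m],np.ones(m.sum())];k=np.linalg.lstsq(A,Z[m],rcond=None)[0];print(n,m.sum(),'slopes deg',np.degrees(k[:2]).round(2),k[2])
    hsv=cv2.cvtColor(d["image"],cv2.COLOR_RGB2HSV)
    loc=lambda p:(np.array([(p[:2]-c-off)@u,(p[:2]-c-off)@v])*1000).round(1)
    W=np.array([*(c-.085*u),.12])
    try:
        b,q,a=blob((hsv[...,0]>50)&(hsv[...,0]<90)&(hsv[...,1]>90),proj(d,W),15);print(' marble local',loc(ray(d,*q,.123)),a)
        b,_,a=blob((hsv[...,1]<80)&(hsv[...,2]>80)&(Z>.1)&(np.hypot(x+.085,y)<.06),proj(d,W),15);_,h=hullc(b);print(' dish local',loc(ray(d,*cv2.fitEllipse(h.astype(np.float32))[0],.127)),a)
    except Exception as e:print(e)
    q=proj(d,np.array([*c,.1])).astype(int)
    out.append(cv2.resize(d["image"][q[1]-65:q[1]+65,q[0]-65:q[0]+65,::-1],(400,400),interpolation=cv2.INTER_CUBIC))
cv2.imwrite('pics/s5.png',np.hstack(out))
```

```text
[ 0.55260542 -0.05539267  0.2120101 ] [-1.75219156e+00 -2.60756976e+00 -1.18536429e-05] [1.75220794 2.6075605  0.        ] [ 0.36  0.36 -5.36] [-0.013  0.075 -0.036] 0.01345646993775887 26.25
scene 445 slopes deg [-0.12 -0.06] 0.10960083691884027
 marble local [-84.8   1. ] 26
 dish local [-86.9  -0.6] 578
top 356 slopes deg [0.06 0.19] 0.11021292463818
 marble local [-89.4   4.4] 5
 dish local [-88.9   1.4] 518
```

View pics/s5.png

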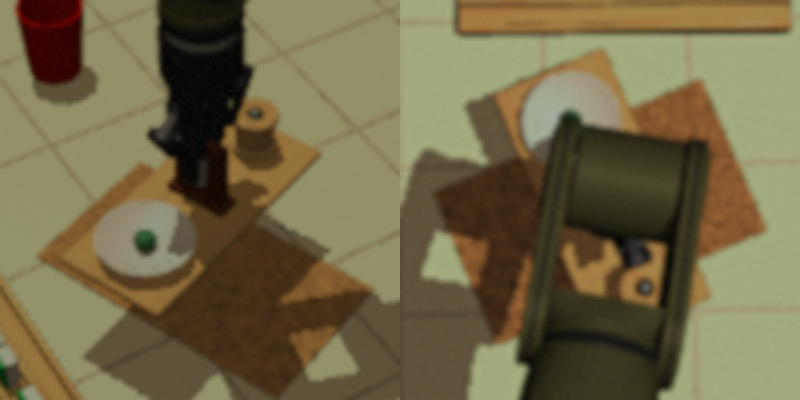

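After the turn, the tray is level (under 0.2°) and square across the mat, with its board top at z≈0.110. The spool is on at scene-crop (255,120), and the marble is centred at (145,240). I'll let it settle briefly and hand in.

Run:
```python
from cell import arm
arm.pause(1.5);s=arm.state();print(s["width"],abs(s["qvel"]).max(),s["time_s"]);print(arm.hand_in())
```

```text
0.01296003092788776 0.0020540472749631562 27.85
the job is handed in; nothing more can be done
None
```

The job is handed in at 27.9 s: the spool is fully down on the spindle and released, and the tray is held level and still about 10 cm above the middle of the mat after its quarter turn anticlockwise, with the marble still in the middle of its dish.

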